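Cure a printed frame connector

TASK

Set the L-shaped printed connector down flat, without dropping it, on the round plate in the open curing station. Then close the lid and press its front down past the snap catch until it is fully shut, and push the start button all the way in. Leave the other connectors, the bottle and the jar where they are.

Things in the scene. Friction and masses are not known exactly. Their poses are not given: they have to be found in the camera images.
- station: Curing station fixed to the bench: white open-topped box 180 x 180 mm, rim 72 mm above the bench, walls 8 mm thick, with a grey control panel 70 mm wide and 60 mm high along its -y side (its y from -90 to -160 mm). Origin: on the bench under the middle of the box; its +x points to the lid's hinge, -x is the front; it may be turned up to 0.3 rad.
- plate (a point): Centre of the top of the round steel plate (120 mm diameter) in the box, 35 mm above the bench; the space about it is 164 x 164 mm inside and 37 mm deep under the shut lid. Axes as the station's.
- lid (a joint): Lid angle in rad: 0 fully shut, starts open at about 1.4 to 1.6 (nearly upright), 1.75 at most. The hinge is stiff (about 2 N at the front edge), so the lid stays where it is left. At about 0.07 rad (front edge some 13 mm too high) it comes to rest on a sprung catch; pressing the front edge with about 12 to 16 N takes it past; followed down onto the rim it stays shut.
- lid_hinge (a point): Middle of the lid's hinge line, along the station's y at its +x (far) side, 72 mm above the bench. The lid, a black frame with amber pane, is 180 x 180 mm and 12 mm thick, its underside in the hinge plane; open, it stands at the far side, inner face to the front. This point turns with it: the lid extends along its -x from the hinge, its outer (top) face looks along its +z.
- lid_edge (a point): Middle of the lid's front edge (away from the hinge), on the outer (top) face: 180 mm from the hinge line, 12 mm above the hinge plane. Axes as lid_hinge. A tab 50 mm wide stands 18 mm further out here, with a small striker tongue under it.
- start (a joint): Start button travel in m: 0 out, 0.006 fully in; it springs back, fully in takes 5 N.
- start_top (a point): Top centre of the start button: a black round button of 26 mm diameter in a dark steel collar of 42 mm, on the control panel beside the lid, towards the front; its top is 82 mm above the bench when out, and it is pressed straight down. The lid's side is 38 mm from it.
- elbow: The L-shaped printed connector, yellow plastic, 60 g, lying flat and loose on the bench. Two square arms 24 mm wide and 26 mm high run from the corner along its +x and its +y, each reaching 60 mm from the origin; origin at the corner, where the arms' centre lines meet, on the underside. z up.
- elbow_mid (a point): A point of the L-shaped connector, 20 mm along both arms from its corner and at mid height (13 mm above its underside); it counts as its middle.
- tee: T-shaped connector of the same plastic and section, arms 60 mm along its +x, -x and +y; not to be used. Origin as the elbow's.
- coupling: Straight connector of the same plastic and section, 120 mm long along its x; not to be used. Origin at the middle of the underside.
- bottle: White bottle 64 mm in diameter, 180 mm high, bystander; origin under its centre.
- jar: Amber jar 70 mm in diameter, 80 mm high, bystander; origin under its centre.
Not all that is in view belongs to the job. What is shaped like the elbow but blue, purple or turquoise is not meant.

How it is judged:
By the outcome, as a careful person would: the job done as asked, in the order asked, and still so for the second after the job is handed in, with the robot touching nothing.
It also fails if it takes over 72 s, if anything falls off the work surface, if the arm or the gripper's body presses on something with over 40 N, if the wrist force passes 120 N, or if a joint passes its speed limit or range.

ROBOT

A 7-joint arm with a two-finger parallel gripper is mounted at the origin on the work surface. World frame = base frame: x ahead of the robot, y to its left, z up, the work surface at z = 0. Lengths are in mm, angles in degrees, forces in N, time in s.
With the tool pointing down it reaches from about 400 to 850 mm from the base axis. Payload 4.5 kg.
Tool frame: the origin (TCP) lies on the centre line of the jaws, within the pads' length; the fingertips stand 11 mm ahead of it and the grasp point (between the pads) lies 8 mm behind it; z points along the fingers, y is the line along which they close (so a half turn about z gives the same grasp; the last joint's range is limited). The gripper opens to 88 mm and grips with 3 to 60 N. Pads are 18 mm wide; open, the fingers measure 123 mm over their backs; the gripper's body (75 mm by 187 mm) begins 45 mm behind the grasp point.
Start: joints at [-64.813, 39.483, -11.15, 89.685, 9.013, 51.709, -12.324], TCP at [246.704, 574.273, 249.743] pointing down, gripper open.
Joint ranges: [-172.22, 172.22], [-26.19, 119.32], [-84.43, 86.54], [7.71, 146.69], [-57.33, 237.33], [2.42, 119.75], [-152.13, 152.13]. Speed limits (degrees/s): [147.25, 147.25, 180, 180, 180, 180, 180].

INTERFACE

Orientations are given as [roll, pitch, yaw] about the fixed x, y, z axes, in that order (R = Rz(yaw) Ry(pitch) Rx(roll)).
In Python, from workcell import arm gives the robot as it stands.
- The arm moves only by the tool step_arm, never from a script. Its argument "rows" is a list of rows, each a list of 5 numbers: the closure, from 0 (fully open) to 1 (shut), then the shift along the tool's x, y, z in m, then the turn about the tool's z in rad. In form: [[grip, dx, dy, dz, turn], ...]. A call has 1 to 12 rows; each row shifts and turns the commanded pose from where the row before left it, along the tool's axes as they then stand; what a row does not reach is not made up. A row lasts 1/12 s, in which the tool goes at most 41.7 mm and 7.16 degrees, less where a joint would pass 70% of its speed; a pose out of reach is approached as far as the arm can. A call is refused whole if a number of a shift passes 0.0417 or a number of a turn 0.125, either way. A call with a gripper value outside its range is refused whole. The fingers move at their own pace and stop on an object; the grip force is fixed at half the most. Time passes only in rows, so rows that do not move let the fingers close. It gives the time, the measured TCP pose, the force, the opening and the grip force at its end, in the units of the state.
- arm.observe(): the state, without advancing time (a new reading comes with each control period).
- arm.snapshot(name): name is "scene" or "top" or "wrist"; returns the picture (420x560x3 uint8, red, green, blue); there is no depth.
- arm.calibration(name): a dict with "fx", "fy", "cx", "cy" (pixels), "R" (3x3) and "t" (3): a world point X has camera coordinates R X + t; the wrist camera has in their place "T_tool_cam" (4x4, takes a point from camera to tool coordinates, whose origin is the TCP and whose axes are the flange's). Camera axes: x right, y down, z forward; pixel columns grow to the right and rows downward; lengths in mm; the calibration is good to about 2 mm. A picture is of the moment at which its call begins: read the wrist's pose just before it. calibration takes no time and is no camera call.
- arm.job_done(): hands the job in; it is judged then, once.
The state is a dict: "clock": time; "joint_pos": joint angles; "qvel": joint speeds; "effort": joint torques, N m; "tcp_pos": TCP position; "eef_rot": TCP orientation; "wrist_force": force on the tool from outside, world axes, zero at the start; "ft_torque": the same for the moment, N m; "width": finger opening in mm; "grip_force": force on a finger pad.
Only numpy, scipy, OpenCV 4.12 (cv2) and the standard library are available. Lean on these libraries where they do the work, as an engineer would, in place of code of your own. Each camera call takes 0.05 s, during which the arm holds its last target. There are 200 camera calls.

## Working session

There is one attempt and no reset: what is moved stays moved. The work goes in short steps, Python scripts to look and compute and a tool call to move; the robot and the scene stay as the last step left them, time stands still between calls to the robot, and variables do not carry over. Pictures are saved under pics/ and viewed, at most 10 in all, crops included, and the job is handed in when it is done.

Besides the shell and the picture viewer there is one more tool, called after "Call:" as name(argument=value, ...) on one line, values as JSON. step_arm: Moves the arm, as the interface text tells. Its arguments: {"type":"object","properties":{"rows":{"type":"array"}},"required":["rows"]}

```bash
mkdir -p pics; python3 - <<'E'
from workcell import arm
import cv2,numpy as np
print(arm.observe())
for n in("scene","top"):
    cv2.imwrite(f"pics/{n}0.png",arm.snapshot(n)[:,:,::-1]); c=arm.calibration(n); print(n,{k:np.round(v,4).tolist() for k,v in c.items()})
print(arm.calibration("wrist"))
E
```

```text
{'clock': 0.0, 'joint_pos': array([-64.8144387 ,  39.53562241, -11.14478997,  89.74386543,
         9.01063359,  51.70739987, -12.32222521]), 'qvel': array([-0.05149041, -0.03191302,  0.11933838, -0.08038446,  0.02305646,
       -0.02076368,  0.05025556]), 'effort': array([-7.06161809e-04, -5.27544415e+01, -1.26706269e+00, -1.53428507e+01,
       -5.25806984e-02,  6.45440596e-03,  1.51291797e-04]), 'tcp_pos': array([246.5020531 , 573.68255004, 248.88808377]), 'eef_rot': array([-1.79894881e+02,  5.54354741e-03,  1.56756579e+02]), 'wrist_force': array([ 0.07775965, -0.42478596, -0.60305543]), 'ft_torque': array([-0.01678514, -0.04232872,  0.01151211]), 'grip_force': 0.0, 'width': 88.2194448792224}
scene {'fx': 415.0102, 'fy': 415.0102, 'cx': 281.3113, 'cy': 207.1897, 'R': [[-0.6846, 0.7289, -0.0075], [0.5916, 0.5495, -0.5899], [-0.4259, -0.4083, -0.8074]], 't': [402.0693, -194.3469, 1264.2332]}
top {'fx': 418.1037, 'fy': 418.1037, 'cx': 277.7039, 'cy': 213.4005, 'R': [[-0.0911, -0.9958, 0.0053], [-0.9734, 0.0879, -0.2117], [0.2104, -0.0244, -0.9773]], 't': [-58.3214, 478.4882, 917.996]}
{'fx': 308.335005763377, 'fy': 308.335005763377, 'cx': 283.603487598774, 'cy': 208.45106360764137, 'T_tool_cam': array([[-7.86277478e-04, -9.59550614e-01, -2.81535080e-01,
         7.26278933e+01],
       [ 9.99998960e-01, -1.09497185e-03,  9.39152070e-04,
        -1.06863944e+00],
       [-1.20943693e-03, -2.81534049e-01,  9.59550476e-01,
        -1.34082415e+02],
       [ 0.00000000e+00,  0.00000000e+00,  0.00000000e+00,
         1.00000000e+00]])}
```

View pics/scene0.png

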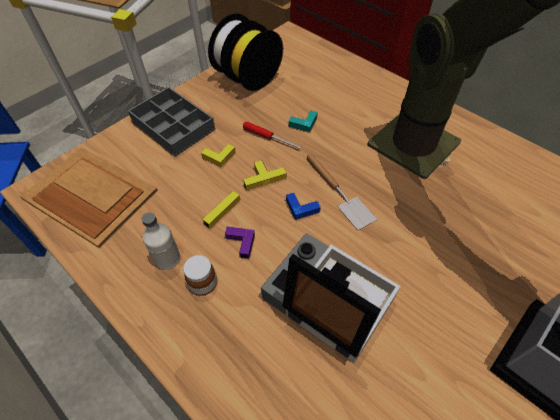

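View pics/top0.png

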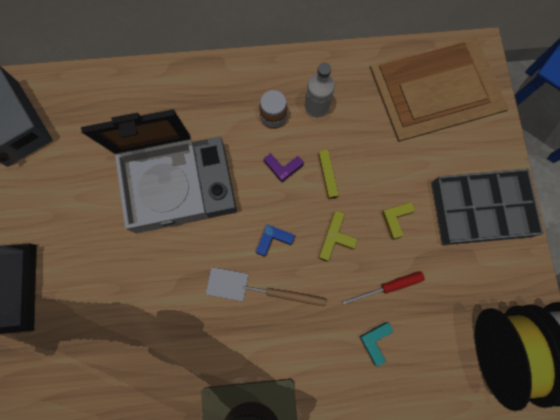

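The scene view shows one yellow L at (218,155). These could be mistaken for it:
- yellow tee (265,175)
- yellow coupling (221,209)
- blue L (300,206)
- purple L (242,240)
- turquoise L (304,121)
- yellow spool (240,50)

In the top view the yellow L is at (397,220), the station box at (165,185), the button at (217,190) and the raised lid at (140,132). I choose the yellow L and check it in a close crop.

```bash
cat > h.py <<'E'
import numpy as np,cv2
from workcell import arm
def ray(n,uv):
    c=arm.calibration(n);R=np.array(c["R"]);t=np.array(c["t"])
    return -R.T@t, R.T@np.array([(uv[0]-c["cx"])/c["fx"],(uv[1]-c["cy"])/c["fy"],1])
def onz(n,uv,z):
    o,d=ray(n,uv); return o+d*(z-o[2])/d[2]
def proj(n,X):
    c=arm.calibration(n);p=np.array(c["R"])@np.array(X,float)+np.array(c["t"])
    return np.array([c["fx"]*p[0]/p[2]+c["cx"],c["fy"]*p[1]/p[2]+c["cy"]])
E
python3 - <<'E'
from h import *
im=cv2.imread("pics/top0.png")
h=cv2.cvtColor(im,cv2.COLOR_BGR2HSV)
m=cv2.inRange(h,(24,140,60),(36,255,255))
cs,_=cv2.findContours(m,cv2.RETR_EXTERNAL,cv2.CHAIN_APPROX_NONE)
for c in cs:
    a=cv2.contourArea(c)
    if a>100: print(a,cv2.boundingRect(c),cv2.approxPolyDP(c,2.5,True)[:,0].tolist())
print("cam",ray("top",(0,0))[0])
a=cv2.resize(im[100:235,80:245],None,fx=4,fy=4,interpolation=cv2.INTER_CUBIC)
b=cv2.resize(im[197:243,376:420],None,fx=3,fy=3,interpolation=cv2.INTER_CUBIC)
o=np.zeros((540,660+132,3),np.uint8);o[:,:660]=a;o[:138,660:]=b
o[200:338,660:]=cv2.cvtColor(cv2.resize(m[197:243,376:420],None,fx=3,fy=3),cv2.COLOR_GRAY2BGR)
o=cv2.convertScaleAbs(o,alpha=1.6)
cv2.imwrite("pics/c1.png",o)
print(h[205:238:2,386:414:2,2])
E
```

```text
1698.5 (511, 317, 44, 81) [[511, 318], [528, 356], [531, 396], [543, 396], [551, 389], [554, 377], [547, 343], [531, 321], [522, 317]]
622.5 (319, 211, 38, 50) [[337, 211], [327, 233], [333, 232], [336, 236], [325, 238], [319, 256], [326, 260], [335, 242], [352, 248], [356, 242], [355, 238], [338, 232], [343, 213]]
480.5 (383, 202, 32, 37) [[410, 202], [383, 211], [394, 238], [402, 235], [396, 217], [414, 210]]
438.5 (319, 150, 19, 48) [[319, 151], [328, 196], [336, 196], [328, 151]]
cam [267.32430169 -77.74252107 998.78062718]
[[119 119 119 119 116 115 110 114 116 120 121 121 121 118]
 [118 115 117 110 116 116 120 121 121 122 121 121 121 119]
 [110 116 119 121 122 122 121 122 121 122 121 121 122 121]
 [121 122 121 121 122 121 122 122 122 122 121 119 113 107]
 [119 122 121 121 122 121 121 120 118 109 100  86  91 105]
 [108 121 121 121 122 115 109  96  88  92 106 112 116 118]
 [ 96 121 122 122 121 104  94 110 117 119 119 119 119 119]
 [ 72 115 122 121 122 118 116 118 118 119 119 119 119 118]
 [ 62 105 122 121 121 121 118 119 118 118 117 116 115 116]
 [ 67  85 119 121 121 121 117 117 118 119 118 118 118 118]
 [ 80  71 114 122 122 121 119 118 118 119 119 119 119 118]
 [ 94  61 103 121 121 122 121 115 117 117 118 118 118 117]
 [104  70  81 119 122 122 122 118 110 110 110 109 111 110]
 [106  80  67 110 122 122 122 119 116 115 115 115 115 115]
 [115 100  64  99 121 121 122 122 119 117 117 118 118 118]
 [117 106  71  75 118 121 120 114 116 119 118 119 118 119]
 [115 114  87  64  99 103  85  94 116 119 119 119 119 119]]
```

View pics/c1.png

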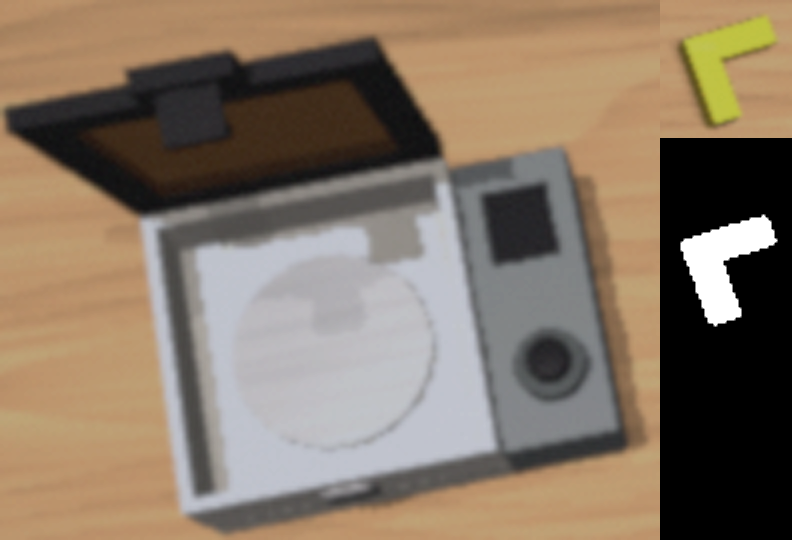

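The crop confirms a yellow L, with its outer corner at top (383,211) and its arm ends at (412,206) and (398,237). The station crop shows the rim corners at top (126,228), (205,212), (115,154) and (192,141), the plate centre at about (164,188) and the button at about (217,189).

```bash
python3 - <<'E'
from h import *
im=cv2.imread("pics/top0.png")
P=lambda x,y:(80+x/4-.4,100+y/4-.4)
q=[onz("top",P(*p),72)[:2] for p in[(183,514),(500,450),(140,215),(448,163)]]
for v in q:print("rim",v.round(1))
print("sides",np.linalg.norm(q[0]-q[1]),np.linalg.norm(q[2]-q[3]),np.linalg.norm(q[0]-q[2]),np.linalg.norm(q[1]-q[3]),"ctr",np.mean(q,0))
d=(q[2]+q[3]-q[0]-q[1]);print("yaw",np.degrees(np.arctan2(d[1],d[0])),"yaw from y", np.degrees(np.arctan2(*( -(q[0]-q[1])*[1,-1]))))
print("plate",onz("top",P(335,352),35),"button",onz("top",P(549,357),82))
for n in("top","scene"):
    im=cv2.imread(f"pics/{n}0.png");h=cv2.cvtColor(im,cv2.COLOR_BGR2HSV)
    m=cv2.inRange(h,(24,140,100 if n=="top" else 60),(36,255,255))
    for c in cv2.findContours(m,cv2.RETR_EXTERNAL,cv2.CHAIN_APPROX_NONE)[0]:
        if cv2.contourArea(c)<100: continue
        a=cv2.approxPolyDP(c,2.2,True)[:,0].astype(float)
        w=np.array([onz(n,p,26)[:2] for p in a])
        if abs(w.mean(0)-[480,-330]).max()<250: print(n,a.tolist(),w.round(0).tolist())
E
```

```text
rim [464.  243.1]
rim [484.7  63.9]
rim [644.  265.5]
rim [660.3  85. ]
sides 180.35033089581017 181.21772645684808 181.44375678812324 176.84146297359678 ctr [563.24877909 164.35886798]
yaw 6.968106014872442 yaw from y 6.613055729705415
plate [562.08218659 164.29569516  35.        ] button [533.88772445  31.77659434  82.        ]
top [[337.0, 211.0], [327.0, 233.0], [333.0, 232.0], [336.0, 236.0], [326.0, 237.0], [320.0, 254.0], [326.0, 259.0], [329.0, 258.0], [335.0, 241.0], [352.0, 247.0], [356.0, 242.0], [355.0, 238.0], [338.0, 232.0], [343.0, 213.0]] [[470.0, -243.0], [419.0, -214.0], [420.0, -228.0], [410.0, -234.0], [410.0, -210.0], [371.0, -191.0], [358.0, -204.0], [360.0, -211.0], [399.0, -230.0], [381.0, -268.0], [392.0, -279.0], [401.0, -278.0], [419.0, -240.0], [464.0, -257.0]]
top [[410.0, 202.0], [384.0, 210.0], [395.0, 237.0], [402.0, 235.0], [396.0, 216.0], [413.0, 211.0]] [[476.0, -421.0], [462.0, -356.0], [395.0, -372.0], [398.0, -389.0], [445.0, -382.0], [453.0, -424.0]]
top [[319.0, 151.0], [330.0, 196.0], [337.0, 195.0], [328.0, 151.0]] [[624.0, -218.0], [508.0, -231.0], [509.0, -248.0], [622.0, -240.0]]
scene [[238.0, 194.0], [232.0, 191.0], [203.0, 219.0], [209.0, 223.0]] [[510.0, -233.0], [514.0, -252.0], [628.0, -239.0], [626.0, -218.0]]
scene [[246.0, 185.0], [285.0, 172.0], [283.0, 168.0], [267.0, 172.0], [262.0, 162.0], [254.0, 163.0], [258.0, 173.0], [244.0, 179.0]] [[474.0, -239.0], [367.0, -193.0], [359.0, -207.0], [401.0, -230.0], [384.0, -267.0], [402.0, -281.0], [421.0, -246.0], [463.0, -259.0]]
scene [[233.0, 146.0], [228.0, 144.0], [218.0, 154.0], [206.0, 148.0], [202.0, 153.0], [221.0, 161.0]] [[397.0, -375.0], [401.0, -392.0], [448.0, -383.0], [456.0, -427.0], [478.0, -420.0], [461.0, -356.0]]
```

Call:
step_arm(rows=[[0, 0, 0, 0, 0.1156], [0, 0, 0, 0, 0.1156], [0, 0, 0, 0, 0.1156], [0, 0, 0, 0, 0.1156], [0, 0, 0, 0, 0.1156], [0, 0, 0, 0, 0.1156], [0, 0, 0, 0, 0.1156], [0, 0, 0, 0, 0.1156], [0, 0, 0, 0, 0]])

```text
clock: 0.85
tcp_pos: [246.4, 574.1, 249.3]
eef_rot: [-180.0, 0.1, 103.6]
wrist_force: [0.1, 0.2, -0.2]
width: 87.9
grip_force: 0.0
```

Call:
step_arm(rows=[[0, -0.034, 0.008, 0, 0], [0, -0.034, 0.008, 0, 0], [0, -0.034, 0.008, 0, 0], [0, -0.034, 0.008, 0, 0], [0, -0.034, 0.008, 0, 0], [0, -0.034, 0.008, 0, 0], [0, -0.034, 0.008, 0, 0], [0, -0.034, 0.008, 0, 0], [0, -0.034, 0.008, 0, 0], [0, -0.034, 0.008, 0, 0], [0, -0.034, 0.008, 0, 0], [0, -0.034, 0.008, 0, 0]])

```text
clock: 1.85
tcp_pos: [437.4, 199.2, 249.7]
eef_rot: [-180.0, -0.0, 104.0]
wrist_force: [-0.2, 0.3, 1.0]
width: 88.2
grip_force: 0.0
```

```bash
python3 -c "
from workcell import arm
o=arm.observe();print(o['joint_pos'].round(1),o['tcp_pos'].round(1),o['eef_rot'].round(1))"
```

```text
[-30.4  28.8   0.7 114.3  -0.5  36.9 -15.4] [437.4 199.2 249.7] [-180.   -0.  104.]
```

Call:
step_arm(rows=[[0, -0.0325, -0.008, 0, 0], [0, -0.0325, -0.008, 0, 0], [0, -0.0325, -0.008, 0, 0], [0, -0.0325, -0.008, 0, 0], [0, -0.0325, -0.008, 0, 0], [0, -0.0325, -0.008, 0, 0], [0, -0.0325, -0.008, 0, 0], [0, -0.0325, -0.008, 0, 0], [0, -0.0325, -0.008, 0, 0], [0, -0.0325, -0.008, 0, 0], [0, -0.0325, -0.008, 0, 0], [0, -0.0325, -0.008, 0, 0]])

```text
clock: 2.85
tcp_pos: [436.2, -202.5, 249.7]
eef_rot: [180.0, -0.0, 104.0]
wrist_force: [0.7, -0.2, 0.1]
width: 88.3
grip_force: 0.0
```

Call:
step_arm(rows=[[0, -0.032, -0.004, 0.01, 0], [0, -0.032, -0.004, 0.01, 0], [0, -0.032, -0.004, 0.01, 0], [0, -0.032, -0.004, 0.01, 0], [0, -0.032, -0.004, 0.01, 0], [0, 0, 0, 0, 0], [0, 0, 0, 0, 0]])

```text
clock: 3.43
tcp_pos: [454.2, -362.7, 198.6]
eef_rot: [-179.9, -0.0, 103.7]
wrist_force: [0.1, 0.5, -0.2]
width: 88.2
grip_force: 0.0
```

```bash
cat >> h.py <<'E'
from scipy.spatial.transform import Rotation as Ro
def wray(o,uv):
    c=arm.calibration("wrist");T=np.array(c["T_tool_cam"]);W=Ro.from_euler("xyz",o["eef_rot"],degrees=True).as_matrix()
    d=W@T[:3,:3]@np.array([(uv[0]-c["cx"])/c["fx"],(uv[1]-c["cy"])/c["fy"],1])
    return W@T[:3,3]+o["tcp_pos"],d
def wonz(o,uv,z):
    p,d=wray(o,uv);return p+d*(z-p[2])/d[2]
E
python3 - <<'E'
from h import *
o=arm.observe();im=arm.snapshot("wrist")[:,:,::-1].copy();cv2.imwrite("pics/w1.png",im)
print(o["joint_pos"].round(1),o["tcp_pos"].round(1),o["eef_rot"].round(1))
h=cv2.cvtColor(im,cv2.COLOR_BGR2HSV);m=cv2.inRange(h,(24,140,60),(36,255,255))
for c in cv2.findContours(m,cv2.RETR_EXTERNAL,cv2.CHAIN_APPROX_NONE)[0]:
    if cv2.contourArea(c)<300: continue
    a=cv2.approxPolyDP(c,5,True)[:,0].astype(float)
    print(a.tolist(),[wonz(o,p,26)[:2].round(0).tolist() for p in a])
E
```

```text
[ 36.2  39.8  -3.6 100.6   3.6  39.8  44.3] [ 454.2 -362.7  198.6] [-179.9   -0.   103.7]
[[227.0, 185.0], [228.0, 205.0], [273.0, 209.0], [273.0, 249.0], [291.0, 250.0], [295.0, 187.0]] [[396.0, -370.0], [401.0, -390.0], [447.0, -383.0], [457.0, -427.0], [476.0, -424.0], [464.0, -355.0]]
[[371.0, 92.0], [492.0, 112.0], [500.0, 88.0], [377.0, 68.0]] [[510.0, -251.0], [627.0, -241.0], [625.0, -219.0], [509.0, -230.0]]
[[218.0, 0.0], [259.0, 37.0], [230.0, 82.0], [247.0, 98.0], [280.0, 57.0], [319.0, 90.0], [335.0, 72.0], [260.0, 0.0]] [[358.0, -211.0], [399.0, -231.0], [381.0, -273.0], [399.0, -283.0], [421.0, -242.0], [462.0, -261.0], [473.0, -242.0], [393.0, -202.0]]
```

View pics/w1.png

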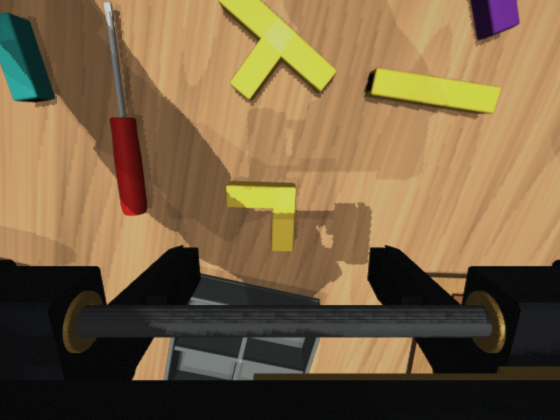

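The wrist view shows the yellow L, arms at (250,195) and (283,230), between the open fingers at (190,255) and (375,255). Its position agrees with the top view.

Call:
step_arm(rows=[[0, -0.032, -0.003, 0, 0], [0, 0, 0, 0.03, 0], [0, 0, 0, 0.03, 0], [0, 0, 0, 0.03, 0], [0, 0, 0, 0.03, 0], [0, 0, 0, 0.03, 0], [0, 0, 0, 0.023, 0], [0, 0, 0, 0.01, 0], [0, 0, 0, 0, 0], [0, 0, 0, 0, 0]])

```text
clock: 4.32
tcp_pos: [460.6, -391.9, 17.4]
eef_rot: [180.0, -0.0, 103.9]
wrist_force: [0.1, -0.2, 0.0]
width: 88.2
grip_force: 0.0
```

Call:
step_arm(rows=[[0.5, 0, 0, 0, 0], [0.6, 0, 0, 0, 0], [0.7, 0, 0, 0, 0], [0.8, 0, 0, 0, 0], [0.9, 0, 0, 0, 0], [1, 0, 0, 0, 0], [1, 0, 0, 0, 0], [1, 0, 0, 0, 0], [1, 0, 0, 0, 0], [1, 0, 0, 0, 0], [1, 0, 0, 0, 0]])

```text
clock: 5.23
tcp_pos: [459.9, -392.7, 16.6]
eef_rot: [-180.0, -0.0, 103.8]
wrist_force: [-0.4, 0.2, -0.7]
width: 23.7
grip_force: 30.0
```

Call:
step_arm(rows=[[1, 0, 0, -0.01, 0], [1, 0, 0, -0.02, 0], [1, 0, 0, -0.03, 0], [1, 0, 0, -0.03, 0], [1, 0, 0, -0.03, 0], [1, 0, 0, -0.03, 0], [1, 0, 0, -0.03, 0], [1, 0, 0, 0, 0], [1, 0, 0, 0, 0]])

```text
clock: 5.98
tcp_pos: [460.7, -393.4, 199.0]
eef_rot: [179.8, 0.2, 103.8]
wrist_force: [-0.4, 0.8, -0.9]
width: 23.9
grip_force: 30.0
```

```bash
python3 - <<'E'
from h import *
o=arm.observe()
a=arm.snapshot("wrist")[:,:,::-1];s=arm.snapshot("scene")[:,:,::-1]
cv2.imwrite("pics/s2.png",s)
b=cv2.resize(s[220:360,255:410],None,fx=2.5,fy=2.5,interpolation=cv2.INTER_CUBIC)
W=np.zeros((420,800,3),np.uint8);W[:,:400]=a[:,90:490];W[:350,405:405+387]=b
cv2.imwrite("pics/c2.png",W);print(o["tcp_pos"],o["eef_rot"],o["width"])
E
```

```text
Traceback (most recent call last):
ValueError: could not broadcast input array from shape (350,388,3) into shape (350,387,3)
```

```bash
python3 - <<'E'
from h import *
o=arm.observe()
a=arm.snapshot("wrist")[:,:,::-1];s=cv2.imread("pics/scene0.png")
b=cv2.resize(s[220:360,255:410],(387,350),interpolation=cv2.INTER_CUBIC)
W=np.zeros((420,800,3),np.uint8);W[:,:400]=a[:,90:490];W[:350,405:405+387]=b
cv2.imwrite("pics/c2.png",cv2.convertScaleAbs(W,alpha=1.5));print(o["tcp_pos"],o["eef_rot"],o["width"])
E
```

```text
[ 459.23421979 -392.2496127   196.2135565 ] [-1.79946013e+02 -7.02739194e-02  1.03769494e+02] 23.817900083881185
```

View pics/c2.png

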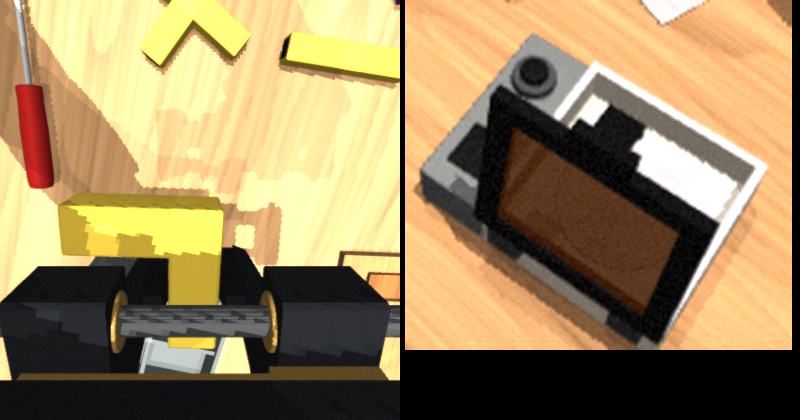

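The left half shows the yellow L held level between the fingers (crop (190,270)). The right half shows the nearly upright lid, its top corners at scene (293,257) and (380,316).

```bash
python3 - <<'E'
from h import *
c=np.array([563,164.3,0]);y=np.radians(6.8);ex=np.array([np.cos(y),np.sin(y),0]);ey=np.array([-np.sin(y),np.cos(y),0]);ez=np.array([0,0,1])
for th in(1.3,1.4,1.5,1.6,1.7):
    u=-np.cos(th)*ex+np.sin(th)*ez; n=np.sin(th)*ex+np.cos(th)*ez
    H=c+90*ex+72*ez
    f=lambda cam,s,k:proj(cam,H+180*u+s*90*ey+k*n).round(1)
    print(th,"inner L/R top",f("top",1,0),f("top",-1,0),"outer",f("top",1,12),f("top",-1,12),"scene out",f("scene",-1,12),f("scene",1,12))
print("place tcp",c+4*ex*0+ 7*ex+20*ey)
E
```

```text
1.3 inner L/R top [ 84.2 145.8] [177.7 127.6] outer [ 82.8 139.6] [176.4 121.4] scene out [297.8 247.6] [385.3 302.1]
1.4 inner L/R top [ 82.3 136.5] [175.8 118.4] outer [ 81.1 130.4] [174.6 112.4] scene out [292.2 253.7] [380.5 309.6]
1.5 inner L/R top [ 80.7 127.5] [174.1 109.5] outer [ 79.8 121.6] [173.  103.7] scene out [286.4 260.5] [375.4 317.8]
1.6 inner L/R top [ 79.6 118.8] [172.6 101.1] outer [ 79.  113.2] [171.7  95.6] scene out [280.4 268. ] [369.8 326.7]
1.7 inner L/R top [ 78.9 110.7] [171.3  93.1] outer [ 78.6 105.5] [170.6  88.1] scene out [274.4 276. ] [364.1 336. ]
place tcp [567.58267919 184.98813794   0.        ]
```

Call:
step_arm(rows=[[1, 0.02, 0.005, 0, 0], [1, 0.034, 0.009, 0, 0], [1, 0.034, 0.009, 0, 0], [1, 0.034, 0.009, 0, 0], [1, 0.034, 0.009, 0, 0], [1, 0.034, 0.009, 0, 0], [1, 0.034, 0.009, 0, 0], [1, 0.034, 0.009, 0, 0], [1, 0.034, 0.009, 0, 0], [1, 0.034, 0.009, 0, 0], [1, 0.034, 0.009, 0, 0], [1, 0.034, 0.009, 0, 0]])

```text
clock: 7.13
tcp_pos: [466.0, 16.3, 195.6]
eef_rot: [-179.8, -0.0, 103.8]
wrist_force: [1.0, 1.1, -0.8]
width: 24.1
grip_force: 30.0
```

Call:
step_arm(rows=[[1, 0.034, 0.009, 0, 0], [1, 0.034, 0.009, 0, 0], [1, 0, 0, 0, 0]])

```text
clock: 7.38
tcp_pos: [467.7, 93.9, 195.5]
eef_rot: [-180.0, -0.3, 104.5]
wrist_force: [-0.1, 0.2, -0.6]
width: 23.7
grip_force: 30.0
```

Call:
step_arm(rows=[[1, 0, 0, 0, -0.1207], [1, 0, 0, 0, -0.1207], [1, 0, 0, 0, -0.1207], [1, 0, 0, 0, -0.1207], [1, 0, 0, 0, -0.1207], [1, 0, 0, 0, -0.1207], [1, 0, 0, 0, -0.1207], [1, 0, 0, 0, -0.1207], [1, 0, 0, 0, -0.1207], [1, 0, 0, 0, -0.1207], [1, 0, 0, 0, -0.1207], [1, 0, 0, 0, -0.1207]])

```text
clock: 8.38
tcp_pos: [467.7, 84.5, 195.6]
eef_rot: [-180.0, -0.2, -172.9]
wrist_force: [-0.0, 0.0, -1.0]
width: 23.5
grip_force: 30.0
```

Call:
step_arm(rows=[[1, 0, 0, 0, 0], [1, 0, 0, 0, 0]])

```text
clock: 8.55
tcp_pos: [467.9, 84.6, 195.8]
eef_rot: [180.0, -0.1, -173.5]
wrist_force: [0.4, 0.0, -0.8]
width: 24.0
grip_force: 30.0
```

Call:
step_arm(rows=[[1, -0.0215, 0.0176, 0, 0], [1, -0.0215, 0.0176, 0, 0], [1, -0.0215, 0.0176, 0, 0], [1, -0.0215, 0.0176, 0, 0], [1, -0.0215, 0.0176, 0, 0], [1, 0, 0, 0, 0], [1, 0, 0, 0.03, 0], [1, 0, 0, 0.03, 0], [1, 0, 0, 0.03, 0], [1, 0, 0, 0, 0]])

```text
clock: 9.38
tcp_pos: [560.7, 182.8, 101.3]
eef_rot: [-179.8, -0.6, -173.4]
wrist_force: [-0.9, -0.4, -2.6]
width: 24.3
grip_force: 30.0
```

```bash
python3 - <<'E'
from h import *
o=arm.observe();print(o["tcp_pos"],o["eef_rot"],o["wrist_force"])
a=arm.snapshot("wrist")[:,:,::-1];s=arm.snapshot("scene")[:,:,::-1]
W=np.zeros((420,800,3),np.uint8);W[:,:400]=a[:,90:490];W[:400,400:]=cv2.resize(s[190:370,230:410],(400,400),interpolation=cv2.INTER_CUBIC)
cv2.imwrite("pics/c3.png",cv2.convertScaleAbs(W,alpha=1.4))
E
```

```text
[560.70784396 182.76474718 101.26284292] [-179.77534945   -0.61745577 -173.35088155] [-0.9123216  -0.35373157 -2.60958989]
```

View pics/c3.png

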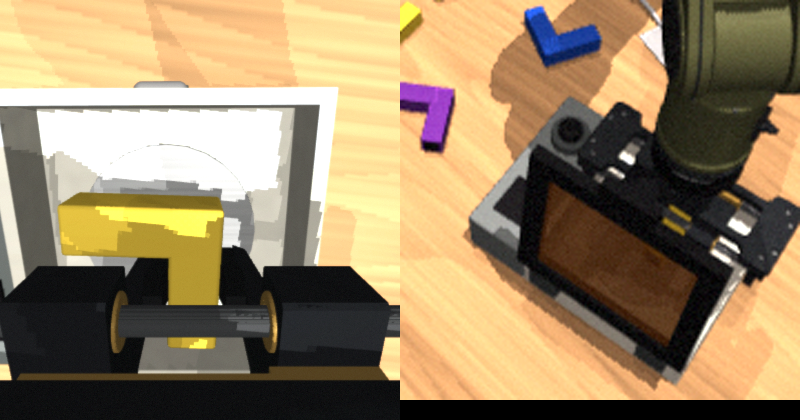

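The wrist view shows the L level inside the rim, above the plate (plate arc at (165,150)). The scene view shows the gripper clear of the lid.

Call:
step_arm(rows=[[1, 0, 0, 0, 0], [1, 0, 0, 0.01, 0], [1, 0, 0, 0.01, 0], [1, 0, 0, 0.01, 0], [1, 0, 0, 0.006, 0], [1, 0, 0, 0.004, 0], [1, 0, 0, 0, 0], [1, 0, 0, 0, 0]])

```text
clock: 10.15
tcp_pos: [564.8, 185.0, 66.4]
eef_rot: [-180.0, -0.0, -173.2]
wrist_force: [-0.2, -0.0, 0.1]
width: 23.8
grip_force: 30.0
```

Call:
step_arm(rows=[[1, 0, 0, 0.004, 0], [1, 0, 0, 0.003, 0], [1, 0, 0, 0.003, 0], [1, 0, 0, 0.002, 0], [1, 0, 0, 0, 0], [1, 0, 0, 0, 0]])

```text
clock: 10.65
tcp_pos: [564.8, 185.0, 54.6]
eef_rot: [180.0, -0.0, -173.2]
wrist_force: [-0.3, 0.4, 0.4]
width: 23.7
grip_force: 30.0
```

Call:
step_arm(rows=[[1, 0, 0, 0.001, 0], [1, 0, 0, 0.001, 0], [1, 0, 0, 0, 0], [1, 0, 0, 0, 0]])

```text
clock: 10.98
tcp_pos: [564.9, 185.0, 52.7]
eef_rot: [180.0, 0.0, -173.3]
wrist_force: [0.4, 0.0, -0.9]
width: 24.0
grip_force: 30.0
```

Call:
step_arm(rows=[[1, 0, 0, 0.0005, 0], [1, 0, 0, 0.0005, 0], [1, 0, 0, 0, 0], [1, 0, 0, 0, 0]])

```text
clock: 11.32
tcp_pos: [564.9, 185.0, 51.7]
eef_rot: [180.0, -0.0, -173.3]
wrist_force: [-0.2, 0.3, -0.6]
width: 24.0
grip_force: 30.0
```

Call:
step_arm(rows=[[1, 0, 0, 0.0005, 0], [1, 0, 0, 0.0005, 0], [1, 0, 0, 0, 0], [1, 0, 0, 0, 0]])

```text
clock: 11.65
tcp_pos: [564.9, 185.1, 51.6]
eef_rot: [-180.0, 0.0, -173.2]
wrist_force: [-0.8, -0.9, 6.7]
width: 24.1
grip_force: 30.0
```

Contact at z 51.6, where expected. I release with a limited opening and lift.

Call:
step_arm(rows=[[0.68, 0, 0, 0, 0], [0.6, 0, 0, 0, 0], [0.55, 0, 0, 0, 0], [0.55, 0, 0, 0, 0], [0.55, 0, 0, 0, 0], [0.55, 0, 0, -0.005, 0], [0.55, 0, 0, -0.01, 0], [0.55, 0, 0, -0.02, 0], [0.55, 0, 0, -0.03, 0], [0.55, 0, 0, -0.03, 0], [0.55, 0, 0, 0, 0]])

```text
clock: 12.57
tcp_pos: [568.1, 186.7, 151.9]
eef_rot: [179.8, 0.6, -173.3]
wrist_force: [0.2, 0.5, 0.7]
width: 39.7
grip_force: 0.0
```

Call:
step_arm(rows=[[0.55, 0.025, 0, -0.03, 0], [0.55, 0.03, 0, -0.03, 0], [0.55, 0.03, 0, -0.03, 0], [0.55, 0.03, 0, -0.03, 0], [1, 0, 0, -0.03, 0], [1, 0, 0, -0.03, 0], [1, 0, 0, -0.03, 0], [1, 0, 0, 0, 0], [1, 0, 0, 0, 0]])

```text
clock: 13.32
tcp_pos: [452.8, 172.0, 355.8]
eef_rot: [180.0, 0.2, -173.3]
wrist_force: [-0.2, 0.8, 0.2]
width: 8.4
grip_force: 0.0
```

```bash
python3 - <<'E'
from h import *
o=arm.observe();print(o["tcp_pos"],o["eef_rot"],o["joint_pos"].round(1))
a=arm.snapshot("wrist")[:,:,::-1];s=arm.snapshot("top")[:,:,::-1]
W=np.zeros((420,800,3),np.uint8);W[:,:400]=a[:,90:490];W[:400,400:]=cv2.resize(s[95:255,85:245],(400,400),interpolation=cv2.INTER_CUBIC)
cv2.imwrite("pics/c4.png",cv2.convertScaleAbs(W,alpha=1.4))
E
```

```text
[452.80847128 171.97414308 355.77011186] [ 179.950142      0.23447053 -173.26484821] [ -7.5  22.6 -27.5 104.1  12.4  56.1  56.7]
```

View pics/c4.png

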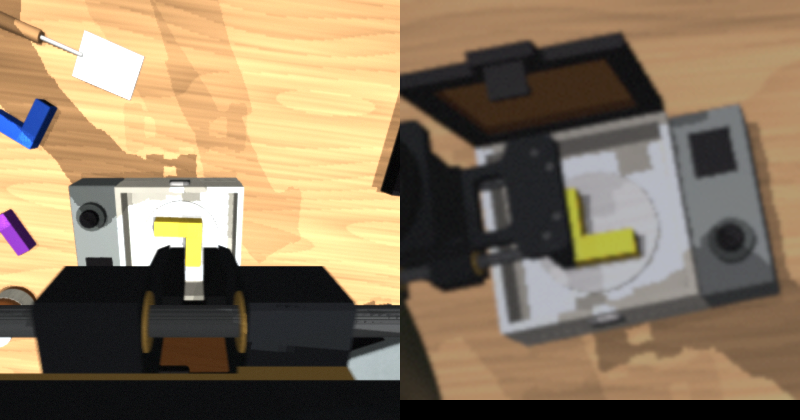

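The L lies flat on the plate, at top crop (590,230). Next I go over the lid and behind it.

Call:
step_arm(rows=[[1, -0.0367, -0.0035, 0, 0], [1, -0.0367, -0.0035, 0, 0], [1, -0.0367, -0.0035, 0, 0], [1, -0.0367, -0.0035, 0, 0], [1, -0.0367, -0.0035, 0, 0], [1, -0.0367, -0.0035, 0, 0], [1, 0, 0, 0, 0], [1, 0, 0, 0, 0]])

```text
clock: 14.08
tcp_pos: [673.8, 176.2, 350.1]
eef_rot: [-180.0, -0.3, -173.3]
wrist_force: [0.2, 0.2, -0.0]
width: 0.0
grip_force: 0.0
```

```bash
python3 - <<'E'
from h import *
o=arm.observe();d=o["tcp_pos"]-[563,164.3,0];y=np.radians(6.8)
print("station",d[0]*np.cos(y)+d[1]*np.sin(y),-d[0]*np.sin(y)+d[1]*np.cos(y),o["tcp_pos"][2],o["eef_rot"],o["joint_pos"].round(1))
r=170;th=np.linspace(1.44,0.08,18)
T=np.c_[90-r*np.cos(th)+12*np.sin(th)+9,72+r*np.sin(th)+12*np.cos(th)+11]
print("tcp start",T[0],"end",T[-1]);print((-np.diff(T,axis=0)).round(1).tolist())
E
```

```text
station 111.44354181104866 -1.3222373719821174 350.1217192294234 [-179.95841769   -0.28848377 -173.32125949] [ -7.8  42.1 -23.8  66.5  16.2  74.8  66.4]
tcp start [ 88.72546969 253.1130037 ] end [-69.49731374 108.54711845]
[[13.6, 1.4], [13.4, 2.4], [13.2, 3.5], [12.8, 4.5], [12.4, 5.6], [12.0, 6.5], [11.4, 7.5], [10.8, 8.4], [10.1, 9.2], [9.3, 10.0], [8.5, 10.7], [7.6, 11.3], [6.7, 11.9], [5.7, 12.4], [4.7, 12.8], [3.6, 13.1], [2.6, 13.4]]
```

Call:
step_arm(rows=[[1, 0, 0, 0.025, 0], [1, 0, 0, 0.025, 0], [1, 0, 0, 0.025, 0], [1, 0, 0, 0.022, 0], [1, 0, 0, 0, 0], [1, 0, 0, 0, 0], [1, 0.008, 0, 0, 0], [1, 0.008, 0, 0, 0], [1, 0.007, 0, 0, 0], [1, 0, 0, 0, 0]])

```text
clock: 14.92
tcp_pos: [649.9, 174.5, 259.1]
eef_rot: [180.0, 0.1, -173.2]
wrist_force: [-0.3, -0.4, 1.3]
width: 0.5
grip_force: 0.0
```

Call:
step_arm(rows=[[1, 0.0136, 0, 0.0014, 0], [1, 0.0134, 0, 0.0024, 0], [1, 0.0132, 0, 0.0035, 0], [1, 0.0128, 0, 0.0045, 0], [1, 0.0124, 0, 0.0056, 0], [1, 0.012, 0, 0.0065, 0]])

```text
clock: 15.42
tcp_pos: [574.5, 165.3, 234.6]
eef_rot: [179.9, 0.2, -173.3]
wrist_force: [1.3, -0.1, 0.8]
width: 0.2
grip_force: 0.6
```

Call:
step_arm(rows=[[1, 0.0114, 0, 0.0085, 0], [1, 0.0108, 0, 0.0094, 0], [1, 0.0101, 0, 0.01, 0], [1, 0.0093, 0, 0.0105, 0], [1, 0.0085, 0, 0.011, 0], [1, 0.0076, 0, 0.0115, 0], [1, 0.0067, 0, 0.0119, 0]])

```text
clock: 16.0
tcp_pos: [510.1, 157.7, 161.2]
eef_rot: [180.0, 0.1, -173.2]
wrist_force: [-0.2, -0.7, 1.0]
width: 0.3
grip_force: 0.4
```

Call:
step_arm(rows=[[1, 0.0057, 0, 0.0124, 0], [1, 0.0047, 0, 0.0128, 0], [1, 0.0036, 0, 0.0131, 0], [1, 0, 0, 0, 0], [1, 0, 0, 0, 0]])

```text
clock: 16.42
tcp_pos: [496.2, 156.0, 122.5]
eef_rot: [-180.0, 0.0, -173.2]
wrist_force: [0.4, 1.5, 0.6]
width: 0.0
grip_force: 0.0
```

Call:
step_arm(rows=[[1, 0.004, 0, 0.005, 0], [1, 0.004, 0, 0.005, 0], [1, 0.002, 0, 0.003, 0], [1, 0, 0, 0, 0], [1, 0, 0, 0, 0]])

```text
clock: 16.83
tcp_pos: [485.7, 154.4, 109.1]
eef_rot: [-180.0, -0.0, -173.2]
wrist_force: [0.0, 1.1, 0.6]
width: 0.5
grip_force: 0.0
```

Call:
step_arm(rows=[[1, 0, 0, 0.003, 0], [1, 0, 0, 0.002, 0], [1, 0, 0, 0, 0], [1, 0, 0, 0, 0]])

```text
clock: 17.17
tcp_pos: [486.2, 154.6, 104.1]
eef_rot: [180.0, 0.0, -173.3]
wrist_force: [0.6, -0.4, 0.0]
width: 0.1
grip_force: 0.0
```

Call:
step_arm(rows=[[1, 0, 0, 0.002, 0], [1, 0, 0, 0.002, 0], [1, 0, 0, 0, 0], [1, 0, 0, 0, 0]])

```text
clock: 17.5
tcp_pos: [485.9, 154.5, 99.9]
eef_rot: [180.0, -0.0, -173.3]
wrist_force: [-0.1, -0.3, -1.0]
width: 0.8
grip_force: 0.0
```

```bash
python3 - <<'E'
from h import *
o=arm.observe();print(o["tcp_pos"],o["wrist_force"])
a=arm.snapshot("wrist")[:,:,::-1];s=arm.snapshot("scene")[:,:,::-1]
W=np.zeros((420,800,3),np.uint8);W[:,:400]=a[:,90:490];W[:400,400:]=cv2.resize(s[220:370,240:390],(400,400),interpolation=cv2.INTER_CUBIC)
cv2.imwrite("pics/c5.png",cv2.convertScaleAbs(W,alpha=1.5))
E
```

```text
[485.94824727 154.4929838   99.86341721] [-0.07544006 -0.33526999 -0.95826818]
```

View pics/c5.png

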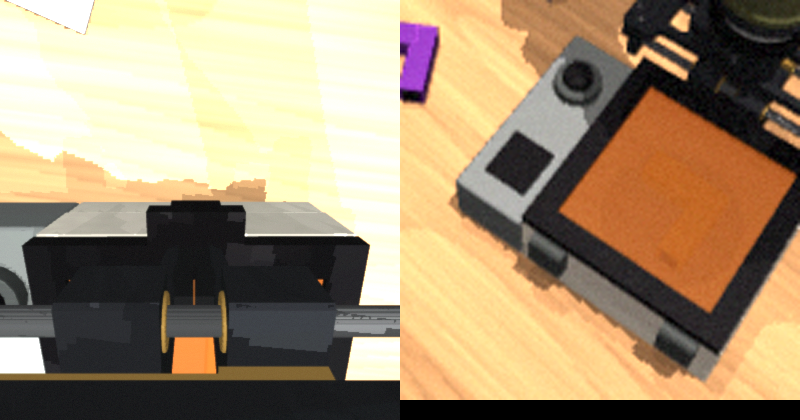

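The lid is down at the front (edge at wrist crop y≈240), under the fingertips. I keep pressing in small steps.

Call:
step_arm(rows=[[1, 0, 0, 0.001, 0], [1, 0, 0, 0.001, 0], [1, 0, 0, 0, 0], [1, 0, 0, 0, 0]])

```text
clock: 17.93
tcp_pos: [485.9, 154.5, 98.0]
eef_rot: [-180.0, -0.0, -173.2]
wrist_force: [-0.2, 0.0, 0.4]
width: 0.6
grip_force: 0.0
```

Call:
step_arm(rows=[[1, 0, 0, 0.001, 0], [1, 0, 0, 0.001, 0], [1, 0, 0, 0, 0], [1, 0, 0, 0, 0]])

```text
clock: 18.27
tcp_pos: [485.9, 154.5, 96.0]
eef_rot: [180.0, -0.0, -173.2]
wrist_force: [-0.1, -0.0, 0.7]
width: 0.6
grip_force: 0.0
```

Call:
step_arm(rows=[[1, 0, 0, 0.001, 0], [1, 0, 0, 0.001, 0], [1, 0, 0, 0, 0], [1, 0, 0, 0, 0]])

```text
clock: 18.6
tcp_pos: [486.1, 154.6, 95.3]
eef_rot: [-180.0, 0.1, -173.2]
wrist_force: [-2.4, -1.7, 13.1]
width: 0.4
grip_force: 6.6
```

Call:
step_arm(rows=[[1, 0, 0, 0.0007, 0], [1, 0, 0, 0.0008, 0], [1, 0, 0, 0, 0], [1, 0, 0, 0, 0], [1, 0, 0, 0, 0]])

```text
clock: 19.02
tcp_pos: [486.1, 154.6, 95.2]
eef_rot: [-180.0, 0.1, -173.2]
wrist_force: [-4.9, -2.0, 27.5]
width: 0.3
grip_force: 13.8
```

The lid is rigid at the shut height (top face 84 mm at 27 N). I lift off and go over the button.

Call:
step_arm(rows=[[1, 0, 0, -0.003, 0], [1, 0, 0, -0.02, 0], [1, 0, 0, -0.03, 0], [1, 0, 0, -0.03, 0], [1, 0, 0, -0.03, 0], [1, 0, -0.03, 0, 0], [1, 0, -0.03, 0, 0], [1, 0, -0.03, 0, 0], [1, 0, -0.0375, 0, 0], [1, 0, 0, 0, 0], [1, 0, 0, 0, 0]])

```text
clock: 19.93
tcp_pos: [500.9, 24.9, 205.4]
eef_rot: [-179.9, -0.0, -173.6]
wrist_force: [0.2, 1.6, -0.5]
width: 0.9
grip_force: 0.0
```

```bash
python3 - <<'E'
from h import *
o=arm.observe();print(o["tcp_pos"],o["eef_rot"])
a=arm.snapshot("wrist")[:,:,::-1];s=arm.snapshot("top")[:,:,::-1]
cv2.imwrite("pics/w6.png",a)
X=[533.9,31.8,82];T=arm.calibration("wrist");M=np.array(T["T_tool_cam"]);Wm=Ro.from_euler("xyz",o["eef_rot"],degrees=True).as_matrix()
p=M[:3,:3].T@(Wm.T@(np.array(X)-o["tcp_pos"])-M[:3,3]);print("button expected px",T["fx"]*p[0]/p[2]+T["cx"],T["fy"]*p[1]/p[2]+T["cy"])
W=np.zeros((420,800,3),np.uint8);W[:,:400]=a[:,90:490];W[:400,400:]=cv2.resize(s[115:255,105:245],(400,400),interpolation=cv2.INTER_CUBIC)
cv2.imwrite("pics/c6.png",cv2.convertScaleAbs(W,alpha=1.5))
E
```

```text
[500.91049107  24.85065385 205.35618075] [-1.79927271e+02 -3.59375115e-02 -1.73583100e+02]
button expected px 288.14814850864127 241.6350095316907
```

View pics/c6.png

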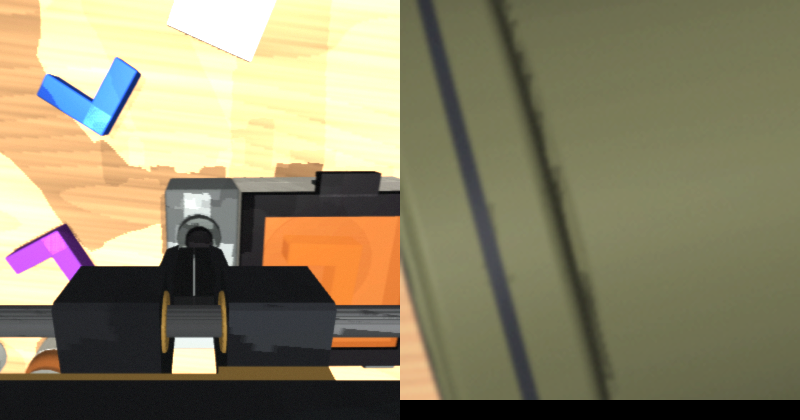

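The wrist view shows the black button standing above its collar at crop (199,236), i.e. wrist (289,236), matching the computed spot. The elbow shows through the pane of the shut lid.

Call:
step_arm(rows=[[1, -0.017, 0.0015, 0, 0], [1, -0.0166, 0.0015, 0, 0], [1, 0, 0, 0.03, 0], [1, 0, 0, 0.03, 0], [1, 0, 0, 0.03, 0], [1, 0, 0, 0.013, 0], [1, 0, 0, 0.005, 0], [1, 0, 0, 0, 0], [1, 0, 0, 0, 0]])

```text
clock: 20.78
tcp_pos: [534.4, 36.2, 98.2]
eef_rot: [180.0, 0.1, -173.1]
wrist_force: [0.7, -0.1, -0.2]
width: 0.4
grip_force: 0.0
```

Call:
step_arm(rows=[[1, 0, 0, 0.002, 0], [1, 0, 0, 0.002, 0], [1, 0, 0, 0.002, 0], [1, 0, 0, 0.001, 0], [1, 0, 0, 0, 0], [1, 0, 0, 0, 0]])

```text
clock: 21.28
tcp_pos: [534.7, 35.1, 91.0]
eef_rot: [180.0, 0.1, -173.3]
wrist_force: [0.9, 0.3, 3.0]
width: 0.5
grip_force: 1.4
```

Call:
step_arm(rows=[[1, 0, 0, -0.005, 0], [1, 0, -0.003, 0, 0], [1, 0, 0, 0, 0], [1, 0, 0, 0.003, 0], [1, 0, 0, 0.003, 0], [1, 0, 0, 0.002, 0], [1, 0, 0, 0, 0], [1, 0, 0, 0, 0]])

```text
clock: 21.95
tcp_pos: [534.2, 31.2, 87.5]
eef_rot: [-179.9, -0.0, -173.3]
wrist_force: [0.7, -1.4, 5.0]
width: 0.6
grip_force: 2.4
```

Call:
step_arm(rows=[[1, 0, 0, 0.001, 0], [1, 0, 0, 0.001, 0], [1, 0, 0, 0, 0], [1, 0, 0, 0, 0]])

```text
clock: 22.28
tcp_pos: [534.2, 31.2, 87.2]
eef_rot: [-179.9, 0.0, -173.3]
wrist_force: [-3.6, -2.3, 21.5]
width: 0.7
grip_force: 10.4
```

The button bottomed out at full travel (tip at 76 mm, 21 N). I retreat and check.

Call:
step_arm(rows=[[1, 0, 0, -0.003, 0], [1, 0, 0, -0.02, 0], [1, 0, 0, -0.03, 0], [1, 0, 0, -0.03, 0], [1, 0, 0, -0.03, 0], [1, 0.03, -0.02, -0.02, 0], [1, 0.03, -0.02, -0.02, 0], [1, 0, -0.04, 0, 0], [1, 0, -0.04, 0, 0], [1, 0, -0.04, 0, 0], [1, 0, -0.04, 0, 0], [1, 0, 0, 0, 0]])

```text
clock: 23.28
tcp_pos: [497.3, -184.0, 237.5]
eef_rot: [-179.7, -0.1, -174.0]
wrist_force: [0.2, 0.4, -0.6]
width: 0.0
grip_force: 0.0
```

```bash
python3 - <<'E'
from h import *
a=arm.snapshot("top")[:,:,::-1];s=arm.snapshot("scene")[:,:,::-1]
W=np.zeros((400,800,3),np.uint8);W[:,:400]=cv2.resize(a[115:255,105:245],(400,400),interpolation=cv2.INTER_CUBIC);W[:,400:]=cv2.resize(s[225:365,255:395],(400,400),interpolation=cv2.INTER_CUBIC)
cv2.imwrite("pics/c7.png",cv2.convertScaleAbs(W,alpha=1.5))
c=np.array([563,164.3,0]);y=np.radians(6.8);ex=np.array([np.cos(y),np.sin(y),0]);ey=np.array([-np.sin(y),np.cos(y),0]);ez=np.array([0,0,1])
for th in(0,.07):
    u=-np.cos(th)*ex+np.sin(th)*ez; n=np.sin(th)*ex+np.cos(th)*ez
    for sgn in(1,-1):
        X=c+90*ex+72*ez+180*u+sgn*90*ey+12*n
        print(th,sgn,((proj("top",X)-[105,115])*400/140).round(),((proj("scene",X)-[255,225])*400/140+[400,0]).round())
E
```

```text
0 1 [ 53. 322.] [820. 165.]
0 -1 [282. 275.] [619.  45.]
0.07 1 [ 47. 317.] [823. 158.]
0.07 -1 [279. 270.] [619.  38.]
```

View pics/c7.png

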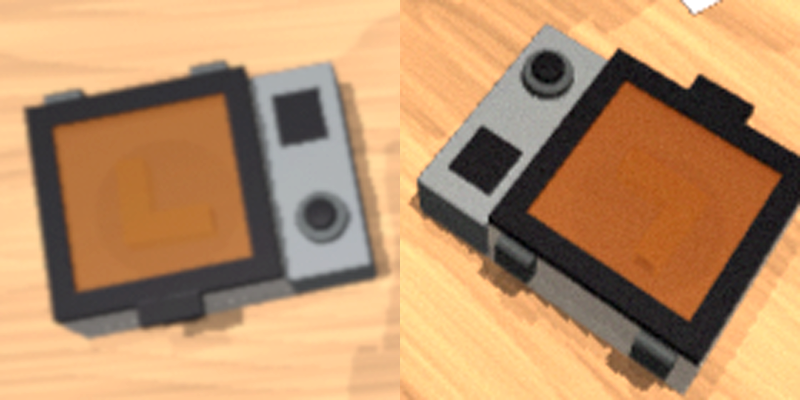

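The lid's front corners, at top crop (55,323) and (284,277), match the fully shut angle. The elbow shows on the plate through the pane.

```bash
python3 -c "
from workcell import arm
print(arm.job_done())"
```

```text
the job is handed in; nothing more can be done
None
```

The yellow L-shaped connector lies flat on the plate, the lid is fully shut, the start button was pushed all the way in, and the job is handed in at about 23 s on the robot's clock; the hand-in returned no verdict.

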